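# Start a coarse bolt in its threaded boss by hand crank

## Robot

A 6-joint arm with a two-finger parallel gripper is mounted at the origin on the work surface. World frame = base frame: x ahead of the robot, y to its left, z up, the work surface at z = 0. Lengths are in m, angles in rad, forces in N, time in s.
With the tool pointing down it reaches from about 0.35 to 0.975 m from the base axis. Payload 4.9 kg.
Tool frame: the origin (TCP) lies between the finger pads; the fingertips stand 25 mm ahead of it and the grasp point (between the pads) lies 6 mm ahead of it; z points along the fingers, y is the line along which they close (so a half turn about z gives the same grasp; the last joint's range is limited). The gripper opens to 85 mm and grips with 20 to 120 N. Pads are 22 mm wide; open, the fingers measure 114 mm over their backs; the gripper's body (76 mm by 85 mm) begins 54 mm behind the grasp point. The pads swing forward as they close: fully open they stand 13 mm farther back than shut.
Start: joints at [-1.367, 0.053, 1.613, -0, 1.476, -0.119], TCP at [0.198, -0.593, 0.256] pointing down, gripper open.
Joint ranges: [-3.01, 3.01], [-1.01, 2.22], [0.06, 2.58], [-1.02, 4.17], [0.09, 2.62], [-3.14, 3.14]. Speed limits (rad/s): [2.57, 2.57, 3.14, 3.14, 3.14, 3.14].

## Interface

Orientations are given as a unit quaternion [w, x, y, z].
In Python, from plant import manip gives the robot as it stands.
- The arm moves only by the shell command python3 -m inch 'ROWS'. ROWS is JSON, a list of rows, each a list of 3 entries, a list of its own where there are three numbers: the shift along the tool's x, y, z in m, then the turn, a rotation vector about the tool's x, y, z in rad, then the opening, from 0 (shut) to 1 (fully open). A call has 1 to 8 rows; each row shifts and turns the commanded pose from where the row before left it, along the tool's axes as they then stand; what a row does not reach is not made up. A row lasts 1/10 s, in which the tool goes at most 50 mm and 8.59 degrees, less where a joint would pass 70% of its speed; a pose out of reach is approached as far as the arm can. A call with a gripper value outside its range is refused whole. The fingers move at their own pace and stop on an object; the grip force is fixed at half the most. Time passes only in rows, so rows that do not move let the fingers close. It gives the time, the measured TCP pose, the force, the opening and the grip force at its end, in the units of the state.
- manip.state(): the state, without advancing time (a new reading comes with each control period).
- manip.grab_frame(name): name is "scene" or "top" or "wrist"; returns (picture, depth): 400x640x3 uint8, red, green, blue; 400x640 float32, m along the optical axis (not along the pixel's ray), 0 where there is no reading.
- manip.camera_params(name): a dict with "camera_matrix" (3x3 intrinsics, pixels), "rvec" (rotation vector, rad) and "tvec" (3), from world to camera coordinates, as OpenCV has them. Camera axes: x right, y down, z forward; pixel columns grow to the right and rows downward; lengths in m; the calibration is good to about 2 mm. A picture is of the moment at which its call begins: read the wrist's pose just before it. camera_params takes no time and is no camera call; for the wrist camera it gives the pose at the moment of the call.
- manip.job_done(): hands the job in; it is judged then, once.
Trained networks look in the newest picture that a camera, given by its name, has taken for a name from the list of things; names that differ only in an ending like _2 or _b are one class to them, and where a whole thing is asked for, a point or a joint stands for the part that bears it (a point fixed in the world has none). Each returns a list of dicts, best first, with "score" (0 to 1); they miss things now and then, are a little off and sometimes report something else, mostly with a low value. They report only what shows in the picture. A call takes as long as a camera call. They do not tell look-alikes from the thing itself.
- manip.look_for(camera, label): "point" ([x, y, z] in m, in world coordinates, good to about 4 mm: the middle of the surface that is visible of it).
The state is a dict: "time": time; "joint_pos": joint angles; "joint_vel": joint speeds; "joint_efforts": joint torques, N m; "tool_pos": TCP position; "tool_rot": TCP orientation; "contact_force": force on the tool from outside, world axes, zero at the start; "ft_torque": the same for the moment, N m; "gripper_width": opening from 0.0 (shut) to 1.0 (fully open); "grasp_force": force on a finger pad.
Only numpy, scipy, OpenCV 4.12 (cv2) and the standard library are available. Lean on these libraries where they do the work, as an engineer would, in place of code of your own. Each camera call takes 0.05 s, during which the arm holds its last target. There are 200 camera calls.

## Task

Start the coarse bolt in the threaded boss with its hand crank: take the crank's upright handle, turn it backward (anticlockwise seen from above) only until the bolt drops into the beginning of the thread, then turn it forward (clockwise) one full turn from there so that the thread has caught. The program finishes while holding: keep the handle gripped and the crank still at the end, and leave the other things on the bench where they lie.

Things in the scene. Friction and masses are not known exactly. Their poses are not given: they have to be found in the camera images.
- hub (a point): Point on the crank's vertical turning axis, at the top face of its hub, 94 mm above the bench. The hub (52 mm across) turns on a round steel boss (68 mm across at the top) on a dark steel nut plate 160 x 120 x 12 mm, fixed to the bench. x runs along the plate's long side, z up. The bolt stands in the hub's hexagon hole.
- handle_mid (a point): Centre of the crank's handle, a black upright round sleeve 24 mm thick, 56 mm tall, that spins freely on its pin: it can be gripped and led round in a circle with the gripper's orientation unchanged, with a few newtons. It is 80 mm from the turning axis and always 124 mm above the bench (only the bolt moves up or down). The flat crank arm under it has its top 94 mm above the bench.
- crank (a joint): Turn of the crank and with it the bolt, in rad: grows when turned backward (anticlockwise from above), falls when turned forward (clockwise), without wrapping. 0: crank arm along the +x axis of hub. The start lies 0.9 to 4.2 rad short of the thread drop; find the drop by turning until the bolt falls.
- bolt (a joint): Height of the bolt in the hub, in m: 0 just after the drop, positive up. It slides freely in the hub and rides by its weight on a hidden thread of 10 mm pitch. Turned backward from the start it climbs slowly from +3..+9 mm to about +10 mm, then drops to 0 within about a quarter of a second: the thread drop. Turned forward from there it sinks 10 mm a turn.
- bolt_top (a point): Middle of the flat upper end of the bolt, a steel hexagon 24 mm across flats that sticks up through the hub: 122 mm above the bench plus the value of bolt.
- wrench: Bystander: steel wrench 190 mm long lying near the nut plate. Origin underneath its middle.
- box_section: Bystander: offcut of dark square steel tube 40 x 40 x 200 mm, lying beyond the nut plate. Origin in the middle of its underside, x along it.
- spare_bolt: Bystander: loose steel bolt 83 mm long, shank 20 mm thick, head 24 mm across, lying beside the nut plate. x along it.
- disc_stack: Bystander: stack of grinding discs 115 mm across, 30 mm high. Origin in the middle of its underside.
- angle_bar: Bystander: aluminium angle 340 x 40 x 40 mm at the back. Origin in the middle of its underside, x along it.
- drill: Bystander: cordless drill standing on its battery, 217 mm high, to the robot's left. Origin in the middle of its underside.
- bit_case: Bystander: small black open case of bits 110 x 70 x 30 mm, to the robot's right. Origin in the middle of its underside.
Not all that is in view belongs to the job. What is shaped like the part that bears hub but turquoise is not meant.

How it is judged:
By the outcome, as a careful person would: the job done as asked, in the order asked, and still so for the second after the job is handed in, while the arm keeps its last pose, push and grip.
It also fails if it takes over 67 s, if anything falls off the work surface, if the arm or the gripper's body presses on something with over 40 N, if the wrist force passes 120 N, or if a joint passes its speed limit or range.

## Working session

There is one attempt and no reset: what is moved stays moved. The work goes in short steps, Python scripts to look and compute and a shell command to move; the robot and the scene stay as the last step left them, time stands still between calls to the robot, and variables do not carry over. Pictures are saved under pics/ and viewed, at most 10 in all, crops included, and the job is handed in when it is done.

```bash
mkdir -p pics; cat > h.py <<'E'
from plant import manip
import numpy as np, cv2
def cam(n):
    p=manip.camera_params(n); K=np.array(p["camera_matrix"]); R=cv2.Rodrigues(np.array(p["rvec"],float))[0]; t=np.array(p["tvec"],float).ravel()
    return K,R,t
def proj(n,P):
    K,R,t=cam(n); q=K@(R@np.array(P,float)+t); return (q[:2]/q[2]).round().astype(int).tolist()
def unproj(n,u,v,z):
    K,R,t=cam(n); d=R.T@np.linalg.inv(K)@np.array([u,v,1.]); c=-R.T@t
    return c+d*(z-c[2])/d[2]
def save(n,im): cv2.imwrite('pics/'+n+'.png',im[...,::-1])
E
python3 - <<'E'
from h import *
for c in ("scene","top"):
    im,d=manip.grab_frame(c); save(c+'0',im)
    for l in ("hub","handle_mid","bolt_top"):
        for r in manip.look_for(c,l)[:3]: print(c,l,np.round(r["point"],3),round(r["score"],2),proj(c,r["point"]))
s=manip.state(); print(s["time"],s["tool_pos"],s["tool_rot"],s["gripper_width"])
E
```

```text
scene hub [0.34  0.162 0.013] 0.86 [411, 223]
scene hub [0.657 0.442 0.194] 0.72 [404, 288]
scene hub [0.559 0.04  0.009] 0.69 [337, 227]
scene handle_mid [0.398 0.161 0.127] 0.62 [402, 203]
scene handle_mid [ 0.515 -0.038  0.129] 0.39 [335, 182]
scene bolt_top [0.319 0.155 0.105] 0.53 [418, 198]
top hub [0.531 0.02  0.012] 0.9 [310, 214]
top hub [0.31  0.147 0.018] 0.6 [260, 299]
top handle_mid [0.563 0.171 0.006] 0.67 [253, 202]
top handle_mid [0.383 0.144 0.137] 0.56 [256, 268]
top bolt_top [0.542 0.024 0.124] 0.42 [307, 202]
top bolt_top [ 0.612 -0.156  0.034] 0.39 [377, 181]
0.4 [ 0.19821108 -0.592645    0.25614975] [-1.27526279e-04  9.87005118e-01  1.60688769e-01 -1.21016774e-05] 1.001429265658443
```

View pics/scene0.png

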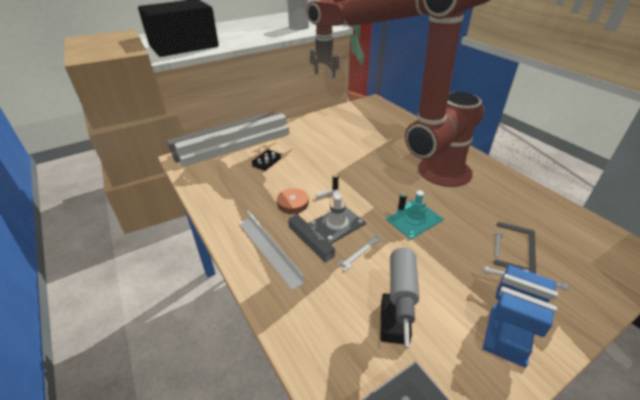

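View pics/top0.png

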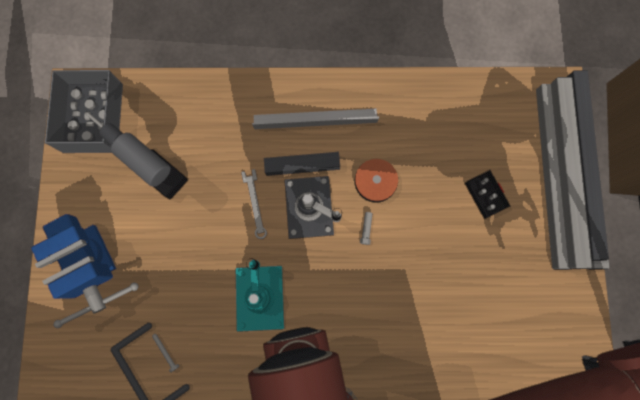

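The real crank is the dark steel plate: scene (337,220), top (310,207), with its handle at top (336,214). The possible mix-ups are the turquoise copy at scene (415,215) / top (260,298), with its handle at top (253,265), the spare bolt at top (367,227), and the bit case at top (487,193). I choose the dark steel one and check it in a crop.

```bash
python3 - <<'E'
from h import *
im,d=manip.grab_frame("top")
c=cv2.resize(im[150:260,240:400],None,fx=5,fy=5,interpolation=cv2.INTER_CUBIC); save('crop1',c)
for r in range(192,224,4): print(r,np.round(d[r,300:346:3],3))
K,R,t=cam("top"); print("campos",-R.T@t, K[0,0])
for u,v,z in((336,214,.152),(308,200,.13),(310,208,.012)): print(unproj("top",u,v,z).round(3))
E
```

```text
192 [1.319 1.232 1.317 1.307 1.235 1.318 1.325 1.315 1.321 1.32  1.33  1.331
 1.333 1.335 1.331 1.329]
196 [1.306 1.313 1.196 1.203 1.317 1.301 1.309 1.313 1.31  1.314 1.315 1.331
 1.33  1.323 1.328 1.33 ]
200 [1.314 1.198 1.2   1.198 1.2   1.315 1.31  1.304 1.312 1.31  1.311 1.322
 1.326 1.326 1.328 1.327]
204 [1.315 1.267 1.205 1.206 1.244 1.222 1.227 1.231 1.312 1.308 1.316 1.319
 1.327 1.324 1.325 1.327]
208 [1.233 1.31  1.261 1.268 1.308 1.228 1.225 1.23  1.226 1.224 1.307 1.315
 1.318 1.318 1.324 1.321]
212 [1.271 0.    1.304 1.241 1.306 1.31  1.296 1.224 1.224 1.227 1.224 1.226
 1.165 1.225 1.318 1.315]
216 [1.296 1.292 1.286 1.278 1.289 1.294 1.297 1.308 1.306 1.304 1.222 1.167
 1.191 1.22  1.315 1.315]
220 [1.3   1.304 1.301 1.301 1.3   1.306 1.306 1.305 1.305 1.303 1.304 1.22
 1.21  1.223 1.312 1.31 ]
campos [ 0.32380752 -0.01008056  1.30171296] 494.90766158602884
[ 0.507 -0.044  0.152]
[0.545 0.022 0.13 ]
[0.546 0.02  0.012]
```

View pics/crop1.png

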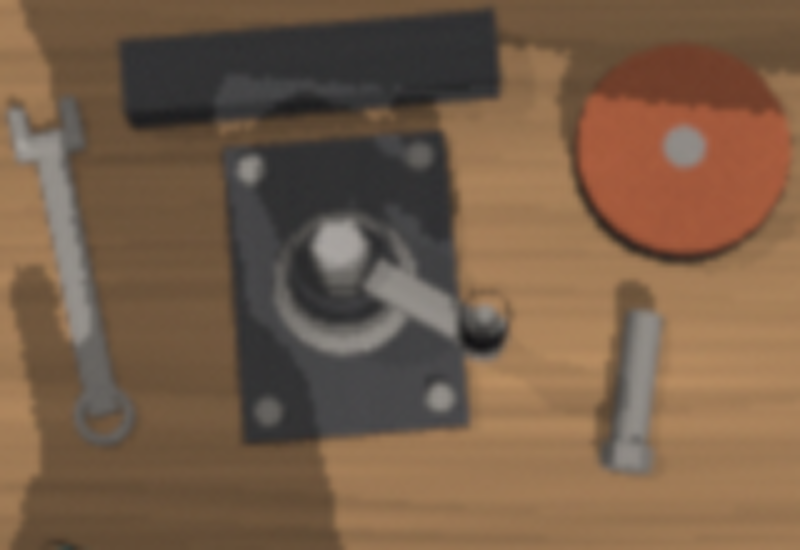

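The crop confirms it: a steel-coloured crank arm on the dark plate, bolt top at crop (340,243), black handle at crop (484,325), which is top (337,215). The handle is at about (0.507,-0.045). Approaching now.

```bash
python3 -m inch '[[[0.015,-0.014,0],[0,0,0],1],[[0.03,-0.027,0],[0,0,0],1],[[0.03,-0.027,0],[0,0,0],1],[[0.03,-0.027,0],[0,0,0],1],[[0.03,-0.027,0],[0,0,0],1],[[0.03,-0.027,0],[0,0,0],1],[[0.03,-0.027,0],[0,0,0],1],[[0.03,-0.027,0],[0,0,0],1]]' && python3 -m inch '[[[0.03,-0.027,0],[0,0,0],1],[[0.03,-0.027,0],[0,0,0],1],[[0.03,-0.027,0],[0,0,0],1],[[0.03,-0.027,0],[0,0,0],1],[[0.03,-0.027,0],[0,0,0],1],[[0.03,-0.027,0],[0,0,0],1],[[0.015,-0.014,0],[0,0,0],1],[[0,0,0],[0,0,0],1]]'; python3 - <<'E'
from h import *
s=manip.state(); print(s["time"],s["tool_pos"],s["contact_force"])
im,d=manip.grab_frame("wrist"); save('w1',im); np.save('w1d',d)
for l in ("hub","handle_mid","bolt_top"):
    for r in manip.look_for("wrist",l)[:2]: print(l,np.round(r["point"],3),round(r["score"],2),proj("wrist",r["point"]))
K,R,t=cam("wrist"); print("campos",-R.T@t); np.savez('w1c',K=K,R=R,t=t)
E
```

```text
time: 1.25
tool_pos: [0.3478, -0.3274, 0.2565]
tool_rot: [0.0, 0.987, 0.161, 0.0]
contact_force: [0.1, -0.4, 1.1]
gripper_width: 1.003
grasp_force: 0.0
time: 2.05
tool_pos: [0.4771, -0.098, 0.2564]
tool_rot: [-0.0, 0.987, 0.163, 0.0]
contact_force: [-0.0, -0.5, -0.1]
gripper_width: 1.0
grasp_force: 0.0
2.05 [ 0.47707434 -0.09803427  0.25642673] [-0.03264256 -0.53502773 -0.1016069 ]
hub [0.337 0.141 0.013] 0.81 [89, 215]
handle_mid [0.396 0.142 0.109] 0.9 [17, 190]
handle_mid [ 0.518 -0.054  0.14 ] 0.88 [276, 129]
bolt_top [0.317 0.144 0.103] 0.98 [16, 266]
bolt_top [0.546 0.017 0.12 ] 0.74 [196, 58]
campos [ 0.5459326  -0.07825443  0.37461271]
```

View pics/w1.png

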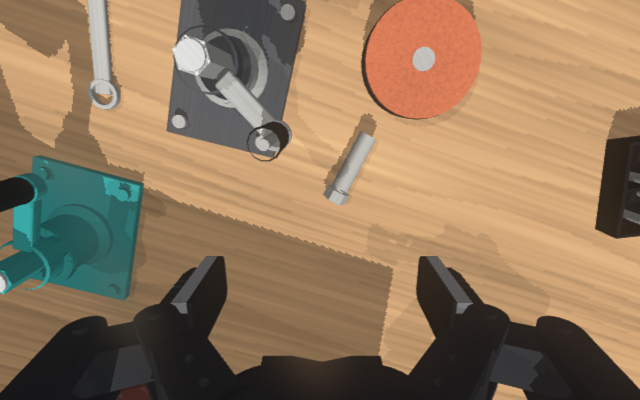

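The wrist picture shows the steel crank with the bolt top at (191,56) and the handle top at (264,144). The turquoise copy is at the left (70,230), well clear.

```bash
python3 - <<'E'
from h import *
c=np.load('w1c.npz');d=np.load('w1d.npy')
def at(u,v,z=None):
    ray=c['R'].T@np.linalg.inv(c['K'])@np.array([u,v,1.]); o=-c['R'].T@c['t']
    k=d[v,u] if z is None else (z-o[2])/ray[2]
    return (o+ray*k).round(4)
print(c['K'][0,0],at(264,144),at(264,144,.152),at(191,56),at(240,95))
dd=d.copy(); 
H=[];
for v in range(30,82):
  for u in range(168,215):
    p=at(u,v)
    if d[v,u]>0 and p[2]>.115: H.append(p)
H=np.array(H);z=np.median(H[H[:,2]>H[:,2].max()-.008],0);print("bolt",z,len(H))
H=np.array([at(u,v) for v in range(120,165) for u in range(240,295) if d[v,u]>0]);q=H[H[:,2]>.146];print("handle",np.median(q,0),(q.min(0)+q.max(0))/2,len(q))
q=np.array([at(u,v) for v in range(85,115) for u in range(215,255) if d[v,u]>0]);print("arm top z",np.median(q[(q[:,2]>.085)&(q[:,2]<.105)],0))
s=manip.state(); h=np.array([.5,0,0])
from scipy.spatial.transform import Rotation as Ro
w,x,y,zz=s["tool_rot"]; print(s["tool_pos"],Ro.from_quat([x,y,zz,w]).as_matrix().round(3))
E
```

```text
325.45140919318334 [ 0.5077 -0.0507  0.1548] [ 0.5072 -0.0503  0.152 ] [0.5458 0.0185 0.125 ] [ 0.5295 -0.0138  0.0946]
bolt [0.5466 0.0182 0.1248] 1185
handle [ 0.5091 -0.0515  0.1508] [ 0.5073  -0.05035  0.1513 ] 337
arm top z [ 0.52755 -0.01405  0.0944 ]
[ 0.47599771 -0.10083736  0.25633088] [[ 0.949  0.316 -0.   ]
 [ 0.316 -0.949 -0.   ]
 [-0.     0.    -1.   ]]
```

```bash
python3 -m inch '[[[0.012,-0.009,0],[0,0,0],1],[[0.012,-0.01,0],[0,0,0],1],[[0.012,-0.009,0],[0,0,0],1],[[0.011,-0.009,0],[0,0,0],1],[[0,0,0],[0,0,0],1],[[0,0,0],[0,0,0],1]]'
```

```text
time: 2.85
tool_pos: [0.5093, -0.0498, 0.2562]
tool_rot: [0.0, 0.987, 0.161, -0.0]
contact_force: [-0.5, -0.1, 0.7]
gripper_width: 0.997
grasp_force: 0.0
```

```bash
python3 -m inch '[[[0,0.001,0.02],[0,0,0],1],[[0,0,0.025],[0,0,0],1],[[0,0,0.025],[0,0,0],1],[[0,0,0.025],[0,0,0],1],[[0,0,0.02],[0,0,0],1],[[0,0,0.009],[0,0,0],1],[[0,0,0],[0,0,0],1]]' && python3 -m inch '[[[0,0,0],[0,0,0],0],[[0,0,0],[0,0,0],0],[[0,0,0],[0,0,0],0],[[0,0,0],[0,0,0],0],[[0,0,0],[0,0,0],0],[[0,0,0],[0,0,0],0]]'; python3 - <<'E'
from h import *
im,d=manip.grab_frame("wrist"); save('w2',im); t,_=manip.grab_frame("top"); s,_=manip.grab_frame("scene")
f=lambda a:cv2.resize(a,(400,300),interpolation=cv2.INTER_CUBIC)
save('m2',np.vstack([np.hstack([f(im),f(t[150:260,250:380])]),np.hstack([f(s[150:240,280:400]),f(t)])]))
E
```

```text
time: 3.55
tool_pos: [0.5084, -0.0511, 0.1309]
tool_rot: [-0.001, 0.987, 0.16, -0.001]
contact_force: [-1.3, -0.1, -0.6]
gripper_width: 1.001
grasp_force: 0.0
time: 4.15
tool_pos: [0.5103, -0.0507, 0.1334]
tool_rot: [-0.0, 0.987, 0.161, 0.001]
contact_force: [0.2, 2.0, 5.2]
gripper_width: 0.272
grasp_force: 58.8
```

View pics/m2.png

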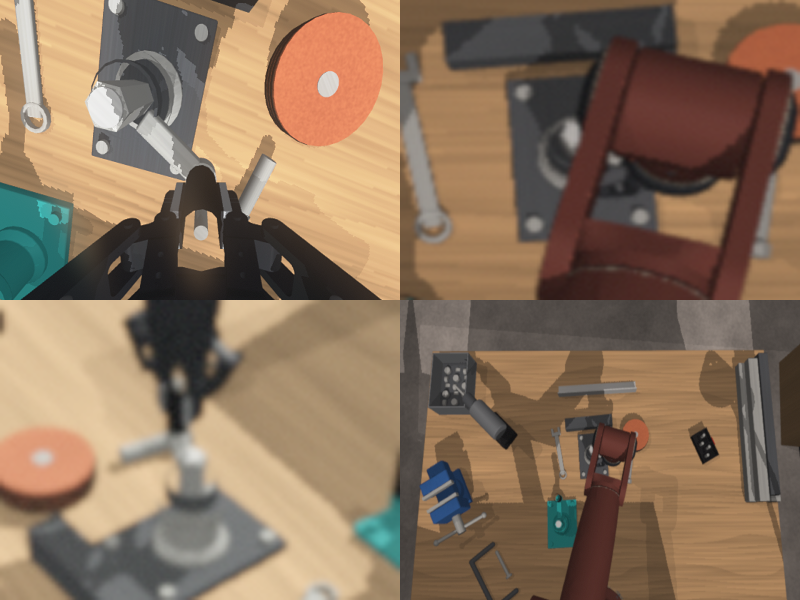

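The handle is gripped: opening 0.27, 59 N. The wrist view (top left) shows the bolt top at about (105,108) in the panel, so the wrist camera can watch it. I'll turn the tool gradually along with the crank so the bolt stays in view.

```bash
cat >> h.py <<'E'
from scipy.spatial.transform import Rotation as Ro
def rot(s): w,x,y,z=s["tool_rot"]; return Ro.from_quat([x,y,z,w]).as_matrix()
def plan(C,r,dth,n,dyaw=0.,z=0.1325,th0=None):
    """rows leading TCP round C by dth in n rows, tool turn about its z dyaw per row; starts at measured pose"""
    s=manip.state(); p=np.array(s["tool_pos"]); R=rot(s); a=np.arctan2(*(p[:2]-C)[::-1])
    psi=np.arctan2(R[1,0],R[0,0]); out=[]
    for i in range(1,n+1):
        g=np.array([C[0]+r*np.cos(a+dth*i/n),C[1]+r*np.sin(a+dth*i/n)])
        d=g-p[:2]; x=np.array([np.cos(psi),np.sin(psi)]); y=np.array([np.sin(psi),-np.cos(psi)])
        m=[round(float(d@x),4),round(float(d@y),4)]
        dz=round(float(p[2]-z),3) if i==1 else 0
        p=np.array([*(p[:2]+m[0]*x+m[1]*y),z]); psi-=dyaw   # tool z down
        out.append([[m[0],m[1],dz],[0,0,dyaw],0])
    print("ang",round(np.degrees(a),1),"r",np.hypot(*(np.array(s["tool_pos"])[:2]-C)).round(4),"F",np.round(s["contact_force"],1),"T",np.round(s["ft_torque"],2),"j6",np.round(s["joint_pos"][5],2))
    print(str(out).replace(' ',''))
E
python3 -c "
from h import *
C=np.array([.5465,.0195]);plan(C,.079,0.8,8,.1); s=manip.state();print(np.round(s['joint_pos'],2))"
```

```text
ang -117.2 r 0.079 F [1.  3.1 5.6] T [ 0.62 -0.14  0.04] j6 1.0
[[[0.0058,0.0054,0.001],[0,0,0.1],0],[[0.0067,0.0041,0],[0,0,0.1],0],[[0.0074,0.0027,0],[0,0,0.1],0],[[0.0079,0.0011,0],[0,0,0.1],0],[[0.0078,-0.0004,0],[0,0,0.1],0],[[0.0077,-0.002,0],[0,0,0.1],0],[[0.0071,-0.0034,0],[0,0,0.1],0],[[0.0063,-0.0048,0],[0,0,0.1],0]]
[-0.24 -0.11  1.98  0.    1.26  1.  ]
```

```bash
python3 -m inch '[[[0.0058,0.0054,0.001],[0,0,0.1],0],[[0.0067,0.0041,0],[0,0,0.1],0],[[0.0074,0.0027,0],[0,0,0.1],0],[[0.0079,0.0011,0],[0,0,0.1],0],[[0.0078,-0.0004,0],[0,0,0.1],0],[[0.0077,-0.002,0],[0,0,0.1],0],[[0.0071,-0.0034,0],[0,0,0.1],0],[[0.0063,-0.0048,0],[0,0,0.1],0]]'; python3 -c "
from h import *
C=np.array([.5465,.0195]);plan(C,.0795,0.8,8,.1)"
```

```text
time: 5.1
tool_pos: [0.5706, -0.0503, 0.1332]
tool_rot: [-0.005, 0.971, -0.238, -0.003]
contact_force: [-9.2, 21.5, 16.9]
gripper_width: 0.27
grasp_force: 60.2
ang -70.9 r 0.0739 F [-9.2 21.5 16.9] T [3.36 1.4  0.08] j6 1.83
[[[0.0093,-0.0022,0.001],[0,0,0.1],0],[[0.0038,-0.0069,0],[0,0,0.1],0],[[0.0024,-0.0076,0],[0,0,0.1],0],[[0.0009,-0.0079,0],[0,0,0.1],0],[[-0.0007,-0.0079,0],[0,0,0.1],0],[[-0.0023,-0.0076,0],[0,0,0.1],0],[[-0.0038,-0.007,0],[0,0,0.1],0],[[-0.0051,-0.0061,0],[0,0,0.1],0]]
```

```bash
python3 -m inch '[[[-0.0018,-0.0017,-0.001],[0,0,0],0],[[-0.0018,-0.0017,-0.001],[0,0,0],0],[[0,0,0],[0,0,0],0],[[0,0,0],[0,0,0],0]]'; python3 -c "
from h import *
s=manip.state();print(s['tool_pos'],s['tool_rot'],s['ft_torque'])
im,d=manip.grab_frame('wrist');np.save('w3d',d);save('w3',im);K,R,t=cam('wrist');np.savez('w3c',K=K,R=R,t=t)
for l in ('bolt_top','handle_mid','hub'):
  for r in manip.look_for('wrist',l)[:2]: print(l,np.round(r['point'],3),r['score'],proj('wrist',r['point']))
"
```

```text
time: 5.5
tool_pos: [0.5691, -0.0501, 0.1335]
tool_rot: [-0.001, 0.972, -0.236, -0.0]
contact_force: [-2.0, 7.4, 5.3]
gripper_width: 0.277
grasp_force: 59.3
[ 0.5691479  -0.05011645  0.13346104] [-9.70082701e-04  9.71666411e-01 -2.36354122e-01 -4.17387452e-04] [0.99886135 0.13610589 0.00468919]
bolt_top [0.539 0.023 0.123] 0.8 [217, 383]
handle_mid [ 0.585 -0.058  0.135] 0.56 [319, 250]
handle_mid [ 0.58  -0.053  0.124] 0.3 [314, 253]
hub [0.582 0.006 0.011] 0.86 [249, 219]
```

View pics/w3.png

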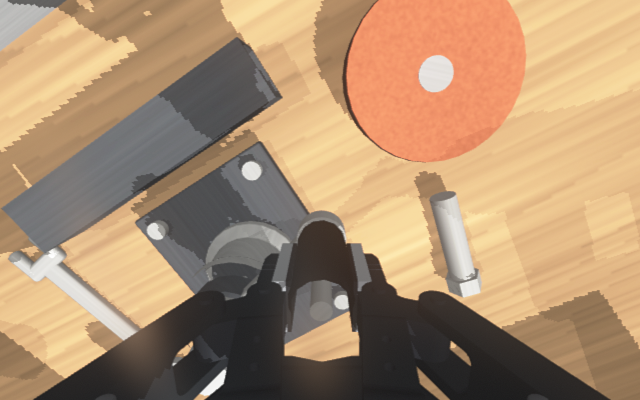

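The wrist view now has the bolt hidden under the left finger at about (217,383). The handle's front edge is at (321,215). I'll measure the handle's offset in the pads from depth.

```bash
python3 - <<'E'
from h import *
c=np.load('w3c.npz');d=np.load('w3d.npy');K,R,t=c['K'],c['R'],c['t']
v,u=np.mgrid[0:400,0:640]; P=np.stack([(u-K[0,2])/K[0,0]*d,(v-K[1,2])/K[1,1]*d,d],-1); W=(P-t)@R
s=manip.state(); T=rot(s); L=(W-np.array(s['tool_pos']))@T   # tool frame
m=(d>0)&(abs(L[...,1])<.008)&(W[...,2]>.09)
for z0 in (.094,.1,.11,.12,.13,.14,.148,.152,.16):
    q=L[m&(abs(W[...,2]-z0)<.003)]
    if len(q): print(z0,len(q),"tool x range",q[:,0].min().round(4),q[:,0].max().round(4))
# boss: round top of 68mm, height? points between .02 and .09 within 50mm of guess
for lo,hi in((.009,.016),(.03,.05),(.05,.07),(.07,.088),(.089,.097)):
    q=W[(d>0)&(W[...,2]>lo)&(W[...,2]<hi)&(np.hypot(W[...,0]-.544,W[...,1]-.02)<.06)]
    if len(q): print(lo,hi,len(q),q.min(0).round(4),q.max(0).round(4))
E
```

```text
0.094 192 tool x range 0.0126 0.0178
0.1 127 tool x range 0.0128 0.0172
0.11 166 tool x range 0.0123 0.0168
0.12 195 tool x range 0.0123 0.0167
0.13 250 tool x range 0.0124 0.0169
0.14 395 tool x range 0.0047 0.0167
0.148 663 tool x range 0.0036 0.0172
0.152 807 tool x range 0.0001 0.017
0.009 0.016 5160 [ 0.4844 -0.0357  0.0101] [0.6039 0.0797 0.0159]
0.03 0.05 651 [ 0.5534 -0.0065  0.03  ] [0.5768 0.0329 0.0499]
0.05 0.07 454 [ 0.5556 -0.0067  0.05  ] [0.5807 0.0345 0.07  ]
0.07 0.088 728 [ 0.5571 -0.0262  0.07  ] [0.5809 0.0352 0.088 ]
0.089 0.097 249 [ 0.548  -0.0102  0.089 ] [0.5722 0.0473 0.096 ]
```

```bash
cat >> h.py <<'E'
def plan2(C,dth,n,dyaw=0.,r=.08,off=.005,a=None,dz=0.,k=3000.):
    """lead the handle axis (TCP+off*x) round C; starts from the commanded pose estimated as pos-F/k"""
    s=manip.state(); F=np.array(s["contact_force"]); R=rot(s); psi=np.arctan2(R[1,0],R[0,0])
    X=lambda q:np.array([np.cos(q),np.sin(q)]); m0=np.array(s["tool_pos"])[:2]
    h=m0+off*X(psi); a=np.arctan2(*(h-C)[::-1]); p=m0-F[:2]/k; out=[]
    for i in range(1,n+1):
        q=psi-dyaw*i; g=C+r*X(a+dth*i/n)-off*X(q); d=g-p; q0=psi-dyaw*(i-1)
        m=[round(float(d@X(q0)),4),round(float(d@X(q0-np.pi/2)),4)]
        p=p+m[0]*X(q0)+m[1]*X(q0-np.pi/2); out.append([m+[dz if i==1 else 0],[0,0,dyaw],0])
    print("t",s["time"],"ang",round(np.degrees(a),1),"r",np.hypot(*(h-C)).round(4),"F",np.round(F,1),"Fr,Ft",np.round([F[:2]@X(a),F[:2]@X(a+np.pi/2)],1),"psi",round(np.degrees(psi),1),"j1,6",np.round(s["joint_pos"],2)[[0,5]])
    print(str(out).replace(' ',''))
E
python3 -c "
from h import *
plan2(np.array([.5455,.021]),1.1,8,.04)"
```

```text
t 5.7 ang -69.1 r 0.0786 F [-1.4  6.9  4.6] Fr,Ft [-6.9  1.2] psi -27.4 j1,6 [-0.22  1.83]
[[[0.0063,-0.0098,0.0],[0,0,0.04],0],[[0.0051,-0.0099,0],[0,0,0.04],0],[[0.0033,-0.0107,0],[0,0,0.04],0],[[0.0014,-0.0111,0],[0,0,0.04],0],[[-0.0005,-0.0112,0],[0,0,0.04],0],[[-0.0025,-0.0109,0],[0,0,0.04],0],[[-0.0043,-0.0103,0],[0,0,0.04],0],[[-0.0061,-0.0094,0],[0,0,0.04],0]]
```

```bash
python3 -m inch '[[[0.0063,-0.0098,0],[0,0,0.04],0],[[0.0051,-0.0099,0],[0,0,0.04],0],[[0.0033,-0.0107,0],[0,0,0.04],0],[[0.0014,-0.0111,0],[0,0,0.04],0],[[-0.0005,-0.0112,0],[0,0,0.04],0],[[-0.0025,-0.0109,0],[0,0,0.04],0],[[-0.0043,-0.0103,0],[0,0,0.04],0],[[-0.0061,-0.0094,0],[0,0,0.04],0]]'; python3 -c "
from h import *
plan2(np.array([.5455,.021]),1.1,8,.04)"
```

```text
time: 6.5
tool_pos: [0.623, 0.0158, 0.1336]
tool_rot: [0.001, 0.921, -0.389, 0.003]
contact_force: [4.6, -3.1, 0.0]
gripper_width: 0.274
grasp_force: 58.8
t 6.5 ang -6.2 r 0.0814 F [ 4.6 -3.1  0. ] Fr,Ft [ 4.9 -2.6] psi -45.8 j1,6 [-0.09  2.28]
[[[-0.0069,-0.0076,0.0],[0,0,0.04],0],[[-0.0088,-0.0067,0],[0,0,0.04],0],[[-0.0099,-0.0051,0],[0,0,0.04],0],[[-0.0106,-0.0032,0],[0,0,0.04],0],[[-0.0109,-0.0013,0],[0,0,0.04],0],[[-0.011,0.0007,0],[0,0,0.04],0],[[-0.0106,0.0026,0],[0,0,0.04],0],[[-0.01,0.0044,0],[0,0,0.04],0]]
```

```bash
python3 -m inch '[[[-0.0069,-0.0076,0],[0,0,0.04],0],[[-0.0088,-0.0067,0],[0,0,0.04],0],[[-0.0099,-0.0051,0],[0,0,0.04],0],[[-0.0106,-0.0032,0],[0,0,0.04],0],[[-0.0109,-0.0013,0],[0,0,0.04],0],[[-0.011,0.0007,0],[0,0,0.04],0],[[-0.0106,0.0026,0],[0,0,0.04],0],[[-0.01,0.0044,0],[0,0,0.04],0]]'; cat >> h.py <<'E'
def bolt(C=(.5465,.021),name=None):
    s=manip.state(); K,R,t=cam('wrist'); im,d=manip.grab_frame('wrist')
    v,u=np.mgrid[0:400,0:640]; P=np.stack([(u-K[0,2])/K[0,0]*d,(v-K[1,2])/K[1,1]*d,d],-1); W=(P-t)@R
    near=(d>0)&(np.hypot(W[...,0]-C[0],W[...,1]-C[1])<.02)
    L=(W-np.array(s['tool_pos']))@rot(s)
    q=W[near&(W[...,2]>.1)&(W[...,2]<.14)]; z=q[:,2]; top=z[z>np.percentile(z,98)-.004] if len(z) else z
    h=L[(d>0)&(abs(L[...,1])<.004)&(abs(W[...,2]-.12)<.008)&(L[...,0]<.03)]
    a=W[(d>0)&(abs(W[...,2]-.0945)<.006)&(np.hypot(W[...,0]-C[0],W[...,1]-C[1])<.06)]
    print('bolt px',len(z),'top z',np.median(top).round(4) if len(z) else None,len(top),'hub/arm z',np.median(a[:,2]).round(4) if len(a) else None,len(a),'handle front x',h[:,0].max().round(4) if len(h) else None,'px',proj('wrist',[C[0],C[1],.125]))
    if name: save(name,im)
E
python3 -c "
from h import *
bolt(name='w4')
plan2(np.array([.546,.021]),.3,3,.04)"
```

```text
time: 7.3
tool_pos: [0.5885, 0.0943, 0.1337]
tool_rot: [-0.003, 0.847, -0.531, 0.002]
contact_force: [6.4, 6.8, -0.3]
gripper_width: 0.271
grasp_force: 59.1
bolt px 4918 top z 0.13 3063 hub/arm z 0.0943 4376 handle front x 0.0173 px [495, 168]
t 7.35 ang 58.2 r 0.0821 F [ 3.6  7.9 -0.1] Fr,Ft [8.6 1.1] psi -64.2 j1,6 [0.03 2.72]
[[[-0.0072,0.004,0.0],[0,0,0.04],0],[[-0.0059,0.0053,0],[0,0,0.04],0],[[-0.005,0.006,0],[0,0,0.04],0]]
```

View pics/w4.png

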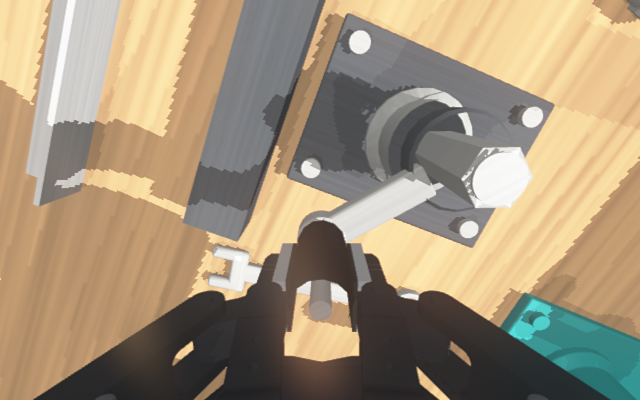

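The picture shows the bolt top clear at (500,175), at +8 mm, so about 1.2 rad remain. From here I take shorter steps and measure after each one.

```bash
python3 -c "
from h import *
plan2(np.array([.5465,.0225]),.55,6,0.)"
```

```text
t 7.35 ang 58.0 r 0.0806 F [ 3.6  7.9 -0.1] Fr,Ft [8.6 1.1] psi -64.2 j1,6 [0.03 2.72]
[[[-0.0076,0.0024,0.0],[0,0,0.0],0],[[-0.0056,0.0048,0],[0,0,0.0],0],[[-0.0051,0.0052,0],[0,0,0.0],0],[[-0.0047,0.0056,0],[0,0,0.0],0],[[-0.0041,0.0061,0],[0,0,0.0],0],[[-0.0036,0.0064,0],[0,0,0.0],0]]
```

```bash
python3 -m inch '[[[-0.0076,0.0024,0],[0,0,0],0],[[-0.0056,0.0048,0],[0,0,0],0],[[-0.0051,0.0052,0],[0,0,0],0],[[-0.0047,0.0056,0],[0,0,0],0],[[-0.0041,0.0061,0],[0,0,0],0],[[-0.0036,0.0064,0],[0,0,0],0]]'; python3 -c "
from h import *
bolt()
plan2(np.array([.5465,.0225]),.16,2,0.)"
```

```text
time: 7.95
tool_pos: [0.5452, 0.1076, 0.1335]
tool_rot: [-0.0, 0.848, -0.53, 0.0]
contact_force: [1.5, 2.4, 3.4]
gripper_width: 0.272
grasp_force: 59.7
bolt px 4687 top z 0.131 3655 hub/arm z 0.0944 4237 handle front x 0.0178 px [417, 89]
t 8.0 ang 90.1 r 0.0806 F [-0.8  2.3  4.8] Fr,Ft [2.3 0.8] psi -64.0 j1,6 [0.06 2.75]
[[[-0.0029,0.006,0.0],[0,0,0.0],0],[[-0.002,0.0061,0],[0,0,0.0],0]]
```

```bash
python3 -m inch '[[[-0.0029,0.006,0],[0,0,0],0],[[-0.002,0.0061,0],[0,0,0],0],[[0,0,0],[0,0,0],0],[[0,0,0],[0,0,0],0]]'; python3 -c "
from h import *
bolt()
plan2(np.array([.5465,.0225]),.12,2,0.)"
```

```text
time: 8.4
tool_pos: [0.5317, 0.1064, 0.1335]
tool_rot: [0.001, 0.848, -0.53, -0.001]
contact_force: [-1.7, 2.2, 5.9]
gripper_width: 0.274
grasp_force: 59.9
bolt px 4455 top z 0.1313 3868 hub/arm z 0.0944 4281 handle front x 0.0171 px [386, 76]
t 8.45 ang 99.0 r 0.0804 F [-1.9  2.8  5.6] Fr,Ft [3.1 1.5] psi -64.0 j1,6 [0.06 2.75]
[[[-0.002,0.0049,0.0],[0,0,0.0],0],[[-0.001,0.0047,0],[0,0,0.0],0]]
```

```bash
python3 -m inch '[[[-0.002,0.0049,0],[0,0,0],0],[[-0.001,0.0047,0],[0,0,0],0],[[0,0,0],[0,0,0],0],[[0,0,0],[0,0,0],0]]'; python3 -c "
from h import *
bolt()
plan2(np.array([.5465,.0225]),.12,2,0.)"
```

```text
time: 8.85
tool_pos: [0.5219, 0.1043, 0.1334]
tool_rot: [0.001, 0.848, -0.53, -0.0]
contact_force: [-1.3, -0.3, 5.3]
gripper_width: 0.272
grasp_force: 59.9
bolt px 4342 top z 0.1313 3858 hub/arm z 0.0944 4243 handle front x 0.0175 px [360, 69]
t 8.9 ang 106.1 r 0.0805 F [-0.7 -0.7  6.3] Fr,Ft [-0.5  0.9] psi -64.0 j1,6 [0.06 2.75]
[[[-0.0001,0.0051,0.0],[0,0,0.0],0],[[-0.0004,0.0048,0],[0,0,0.0],0]]
```

```bash
python3 -m inch '[[[-0.0001,0.0051,0],[0,0,0],0],[[-0.0004,0.0048,0],[0,0,0],0],[[0,0,0],[0,0,0],0],[[0,0,0],[0,0,0],0]]'; python3 -c "
from h import *
bolt()
plan2(np.array([.5465,.0225]),.12,2,0.)"
```

```text
time: 9.3
tool_pos: [0.5126, 0.1007, 0.1335]
tool_rot: [0.001, 0.848, -0.53, -0.001]
contact_force: [-2.8, 0.6, 7.1]
gripper_width: 0.272
grasp_force: 60.0
bolt px 4000 top z 0.1269 3553 hub/arm z 0.0944 4254 handle front x 0.0174 px [332, 67]
t 9.35 ang 113.2 r 0.0803 F [-1.7 -0.1  8. ] Fr,Ft [0.6 1.6] psi -64.0 j1,6 [0.05 2.74]
[[[-0.0001,0.0053,0.0],[0,0,0.0],0],[[0.0002,0.0048,0],[0,0,0.0],0]]
```

```bash
python3 -m inch '[[[0,0,0],[0,0,0],0],[[0,0,0],[0,0,0],0],[[0,0,0],[0,0,0],0]]'; python3 -c "
from h import *
bolt()
plan2(np.array([.5465,.0225]),.03,1,0.)"
```

```text
time: 9.65
tool_pos: [0.5127, 0.1008, 0.1334]
tool_rot: [0.001, 0.848, -0.53, -0.001]
contact_force: [-2.0, 1.4, 6.9]
gripper_width: 0.275
grasp_force: 60.0
bolt px 3990 top z 0.1267 3560 hub/arm z 0.0944 4249 handle front x 0.0173 px [332, 67]
t 9.7 ang 113.2 r 0.0803 F [-2.3  0.3  7. ] Fr,Ft [1.2 2. ] psi -64.0 j1,6 [0.05 2.74]
[[[-0.0002,0.0031,0.0],[0,0,0.0],0]]
```

The bolt sits partway down the drop. A small nudge further.

```bash
python3 -m inch '[[[-0.0002,0.0045,0],[0,0,0],0],[[0,0,0],[0,0,0],0],[[0,0,0],[0,0,0],0]]'; python3 -c "
from h import *
bolt()
plan2(np.array([.5465,.0225]),.04,1,0.)"
```

```text
time: 10.0
tool_pos: [0.5087, 0.0989, 0.1334]
tool_rot: [0.001, 0.848, -0.53, -0.0]
contact_force: [-0.9, 0.3, 5.9]
gripper_width: 0.275
grasp_force: 60.0
bolt px 3696 top z 0.1218 3337 hub/arm z 0.0944 4257 handle front x 0.0174 px [320, 67]
t 10.05 ang 116.3 r 0.0802 F [-1.3 -0.2  6.3] Fr,Ft [0.4 1.2] psi -64.0 j1,6 [0.05 2.74]
[[[0.0002,0.0036,0.0],[0,0,0.0],0]]
```

```bash
python3 -m inch '[[[0,0.0022,0],[0,0,0],0],[[0,0,0],[0,0,0],0],[[0,0,0],[0,0,0],0]]'; python3 -c "
from h import *
bolt()
plan2(np.array([.5465,.0225]),-1.0,8,-.06)"
```

```text
time: 10.35
tool_pos: [0.507, 0.098, 0.1335]
tool_rot: [0.0, 0.848, -0.53, 0.0]
contact_force: [-0.6, 0.3, 5.6]
gripper_width: 0.273
grasp_force: 59.9
bolt px 3699 top z 0.1219 3325 hub/arm z 0.0944 4245 handle front x 0.0173 px [315, 67]
t 10.4 ang 117.7 r 0.0802 F [ 0.1 -0.3  5.9] Fr,Ft [-0.3  0. ] psi -64.0 j1,6 [0.05 2.74]
[[[0.0006,-0.0097,0.0],[0,0,-0.06],0],[[0.0022,-0.0095,0],[0,0,-0.06],0],[[0.0039,-0.0089,0],[0,0,-0.06],0],[[0.0056,-0.008,0],[0,0,-0.06],0],[[0.0069,-0.0068,0],[0,0,-0.06],0],[[0.0082,-0.0055,0],[0,0,-0.06],0],[[0.0091,-0.0039,0],[0,0,-0.06],0],[[0.0097,-0.0021,0],[0,0,-0.06],0]]
```

The drop is complete (top at 0.122, bolt = 0) at handle angle 117°. Now forward one full turn, with the tool orientation constant.

```bash
python3 -c "
from h import *
plan2(np.array([.5465,.0225]),-.9,8,0.)"
```

```text
t 10.4 ang 117.7 r 0.0802 F [ 0.1 -0.3  5.9] Fr,Ft [-0.3  0. ] psi -64.0 j1,6 [0.05 2.74]
[[[0.0005,-0.009,0.0],[0,0,0.0],0],[[0.0013,-0.0089,0],[0,0,0.0],0],[[0.0022,-0.0087,0],[0,0,0.0],0],[[0.0032,-0.0084,0],[0,0,0.0],0],[[0.0041,-0.008,0],[0,0,0.0],0],[[0.005,-0.0075,0],[0,0,0.0],0],[[0.0058,-0.0069,0],[0,0,0.0],0],[[0.0066,-0.0062,0],[0,0,0.0],0]]
```

```bash
python3 -m inch '[[[0.0005,-0.009,0],[0,0,0],0],[[0.0013,-0.0089,0],[0,0,0],0],[[0.0022,-0.0087,0],[0,0,0],0],[[0.0032,-0.0084,0],[0,0,0],0],[[0.0041,-0.008,0],[0,0,0],0],[[0.005,-0.0075,0],[0,0,0],0],[[0.0058,-0.0069,0],[0,0,0],0],[[0.0066,-0.0062,0],[0,0,0],0]]'; python3 -c "
from h import *
bolt()
plan2(np.array([.5465,.0225]),-1.0,8,0.)"
```

```text
time: 11.2
tool_pos: [0.5769, 0.1009, 0.1335]
tool_rot: [-0.0, 0.848, -0.53, -0.001]
contact_force: [-1.1, 2.9, 4.9]
gripper_width: 0.274
grasp_force: 60.0
bolt px 3852 top z 0.1203 2807 hub/arm z 0.0943 4427 handle front x 0.0173 px [483, 147]
t 11.25 ang 65.2 r 0.0807 F [2.7 2.3 4.1] Fr,Ft [ 3.2 -1.5] psi -64.0 j1,6 [0.04 2.73]
[[[0.0083,-0.0064,0.0],[0,0,0.0],0],[[0.0088,-0.0048,0],[0,0,0.0],0],[[0.0093,-0.0036,0],[0,0,0.0],0],[[0.0097,-0.0025,0],[0,0,0.0],0],[[0.0099,-0.0012,0],[0,0,0.0],0],[[0.01,0.0,0],[0,0,0.0],0],[[0.0099,0.0013,0],[0,0,0.0],0],[[0.0097,0.0025,0],[0,0,0.0],0]]
```

The bolt sinks as expected (1.6 mm for 52°), so I continue.

```bash
python3 -m inch '[[[0.0083,-0.0064,0],[0,0,0],0],[[0.0088,-0.0048,0],[0,0,0],0],[[0.0093,-0.0036,0],[0,0,0],0],[[0.0097,-0.0025,0],[0,0,0],0],[[0.0099,-0.0012,0],[0,0,0],0],[[0.01,0,0],[0,0,0],0],[[0.0099,0.0013,0],[0,0,0],0],[[0.0097,0.0025,0],[0,0,0],0]]'; python3 -c "
from h import *
plan2(np.array([.5465,.0225]),-1.0,8,0.)"
```

```text
time: 12.05
tool_pos: [0.6243, 0.0379, 0.1335]
tool_rot: [-0.0, 0.848, -0.53, 0.001]
contact_force: [3.2, 1.3, 5.4]
gripper_width: 0.271
grasp_force: 59.8
t 12.05 ang 7.7 r 0.0807 F [3.2 1.3 5.4] Fr,Ft [3.3 0.9] psi -64.0 j1,6 [-0.06  2.63]
[[[0.0091,0.0032,0.0],[0,0,0.0],0],[[0.0088,0.0049,0],[0,0,0.0],0],[[0.008,0.0059,0],[0,0,0.0],0],[[0.0073,0.0068,0],[0,0,0.0],0],[[0.0064,0.0077,0],[0,0,0.0],0],[[0.0053,0.0085,0],[0,0,0.0],0],[[0.0043,0.009,0],[0,0,0.0],0],[[0.0031,0.0095,0],[0,0,0.0],0]]
```

```bash
python3 -m inch '[[[0.0091,0.0032,0],[0,0,0],0],[[0.0088,0.0049,0],[0,0,0],0],[[0.008,0.0059,0],[0,0,0],0],[[0.0073,0.0068,0],[0,0,0],0],[[0.0064,0.0077,0],[0,0,0],0],[[0.0053,0.0085,0],[0,0,0],0],[[0.0043,0.009,0],[0,0,0],0],[[0.0031,0.0095,0],[0,0,0],0]]'; python3 -c "
from h import *
plan2(np.array([.5465,.0225]),-1.0,8,0.)"
```

```text
time: 12.85
tool_pos: [0.5962, -0.0338, 0.1335]
tool_rot: [0.0, 0.848, -0.53, 0.001]
contact_force: [4.4, -1.6, 5.6]
gripper_width: 0.27
grasp_force: 59.9
t 12.85 ang -49.5 r 0.0799 F [ 4.4 -1.6  5.6] Fr,Ft [4.  2.3] psi -64.0 j1,6 [-0.18  2.51]
[[[0.0031,0.0087,0.0],[0,0,0.0],0],[[0.0007,0.01,0],[0,0,0.0],0],[[-0.0006,0.01,0],[0,0,0.0],0],[[-0.0019,0.0098,0],[0,0,0.0],0],[[-0.003,0.0095,0],[0,0,0.0],0],[[-0.0042,0.0091,0],[0,0,0.0],0],[[-0.0053,0.0084,0],[0,0,0.0],0],[[-0.0063,0.0078,0],[0,0,0.0],0]]
```

```bash
python3 -m inch '[[[0.0031,0.0087,0],[0,0,0],0],[[0.0007,0.01,0],[0,0,0],0],[[-0.0006,0.01,0],[0,0,0],0],[[-0.0019,0.0098,0],[0,0,0],0],[[-0.003,0.0095,0],[0,0,0],0],[[-0.0042,0.0091,0],[0,0,0],0],[[-0.0053,0.0084,0],[0,0,0],0],[[-0.0063,0.0078,0],[0,0,0],0]]'; python3 -c "
from h import *
plan2(np.array([.5465,.0225]),-1.0,8,0.)"
```

```text
time: 13.65
tool_pos: [0.5218, -0.049, 0.1334]
tool_rot: [0.0, 0.848, -0.53, -0.001]
contact_force: [2.0, 0.8, 7.2]
gripper_width: 0.272
grasp_force: 60.1
t 13.65 ang -106.5 r 0.0793 F [2.  0.8 7.2] Fr,Ft [-1.3  1.7] psi -64.0 j1,6 [-0.24  2.45]
[[[-0.0066,0.0067,0.0],[0,0,0.0],0],[[-0.008,0.006,0],[0,0,0.0],0],[[-0.0087,0.0049,0],[0,0,0.0],0],[[-0.0092,0.0039,0],[0,0,0.0],0],[[-0.0096,0.0026,0],[0,0,0.0],0],[[-0.0099,0.0014,0],[0,0,0.0],0],[[-0.01,0.0002,0],[0,0,0.0],0],[[-0.01,-0.0011,0],[0,0,0.0],0]]
```

```bash
python3 -m inch '[[[-0.0066,0.0067,0],[0,0,0],0],[[-0.008,0.006,0],[0,0,0],0],[[-0.0087,0.0049,0],[0,0,0],0],[[-0.0092,0.0039,0],[0,0,0],0],[[-0.0096,0.0026,0],[0,0,0],0],[[-0.0099,0.0014,0],[0,0,0],0],[[-0.01,0.0002,0],[0,0,0],0],[[-0.01,-0.0011,0],[0,0,0],0]]'; python3 -c "
from h import *
plan2(np.array([.5465,.0225]),-1.0,8,0.)"
```

```text
time: 14.45
tool_pos: [0.4683, 0.005, 0.1335]
tool_rot: [0.001, 0.848, -0.53, -0.001]
contact_force: [1.3, -1.5, 7.3]
gripper_width: 0.275
grasp_force: 60.1
t 14.45 ang -163.9 r 0.0792 F [ 1.3 -1.5  7.3] Fr,Ft [-0.8  1.8] psi -64.0 j1,6 [-0.15  2.54]
[[[-0.0092,-0.0017,0.0],[0,0,0.0],0],[[-0.0094,-0.0035,0],[0,0,0.0],0],[[-0.0088,-0.0046,0],[0,0,0.0],0],[[-0.0082,-0.0057,0],[0,0,0.0],0],[[-0.0074,-0.0067,0],[0,0,0.0],0],[[-0.0066,-0.0076,0],[0,0,0.0],0],[[-0.0055,-0.0083,0],[0,0,0.0],0],[[-0.0044,-0.009,0],[0,0,0.0],0]]
```

```bash
python3 -m inch '[[[-0.0092,-0.0017,0],[0,0,0],0],[[-0.0094,-0.0035,0],[0,0,0],0],[[-0.0088,-0.0046,0],[0,0,0],0],[[-0.0082,-0.0057,0],[0,0,0],0],[[-0.0074,-0.0067,0],[0,0,0],0],[[-0.0066,-0.0076,0],[0,0,0],0],[[-0.0055,-0.0083,0],[0,0,0],0],[[-0.0044,-0.009,0],[0,0,0],0]]'; python3 -c "
from h import *
bolt()
plan2(np.array([.5465,.0225]),-.38,5,0.)"
```

```text
time: 15.25
tool_pos: [0.4842, 0.0794, 0.1334]
tool_rot: [0.001, 0.848, -0.53, -0.002]
contact_force: [-1.0, -0.9, 10.0]
gripper_width: 0.275
grasp_force: 60.4
bolt px 3226 top z 0.1125 2788 hub/arm z 0.0944 4407 handle front x 0.0174 px [240, 85]
t 15.3 ang 138.1 r 0.0798 F [-0.8  2.5  8.9] Fr,Ft [ 2.3 -1.3] psi -64.0 j1,6 [0.01 2.7 ]
[[[-0.0031,-0.0058,0.0],[0,0,0.0],0],[[-0.0017,-0.0058,0],[0,0,0.0],0],[[-0.0011,-0.006,0],[0,0,0.0],0],[[-0.0008,-0.006,0],[0,0,0.0],0],[[-0.0002,-0.0061,0],[0,0,0.0],0]]
```

```bash
python3 -m inch '[[[-0.0031,-0.0058,0],[0,0,0],0],[[-0.0017,-0.0058,0],[0,0,0],0],[[-0.0011,-0.006,0],[0,0,0],0],[[-0.0008,-0.006,0],[0,0,0],0],[[-0.0002,-0.0061,0],[0,0,0],0],[[0,0,0],[0,0,0],0],[[0,0,0],[0,0,0],0],[[0,0,0],[0,0,0],0]]'; python3 -c "
from h import *
bolt(name='w5')
plan2(np.array([.5465,.0225]),-.02,1,0.)"
```

```text
time: 16.1
tool_pos: [0.5084, 0.0987, 0.1334]
tool_rot: [0.0, 0.848, -0.53, -0.001]
contact_force: [0.2, 2.2, 8.1]
gripper_width: 0.274
grasp_force: 60.2
bolt px 3184 top z 0.1118 2850 hub/arm z 0.0944 4233 handle front x 0.0175 px [319, 67]
t 16.15 ang 116.6 r 0.0802 F [-0.5  2.1  8.1] Fr,Ft [ 2.1 -0.5] psi -64.0 j1,6 [0.05 2.73]
[[[-0.0005,-0.0018,0.0],[0,0,0.0],0]]
```

View pics/w5.png

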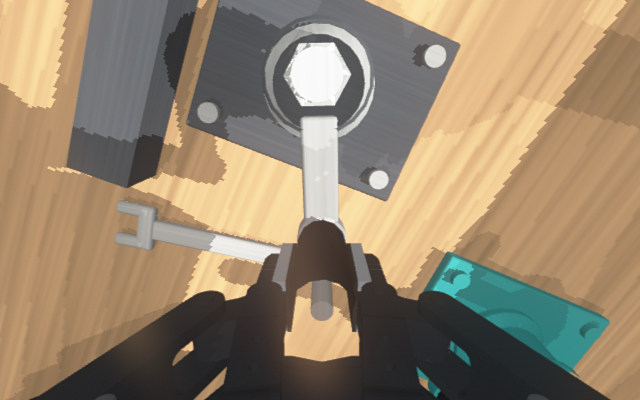

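The bolt top at (318,75) has sunk 10.1 mm since the drop. The handle is still gripped at (321,240), the crank is still, and the wrench at (190,230) and the box section at the top left are undisturbed. Handing in.

```bash
python3 -c "
from plant import manip
print(manip.job_done())"
```

```text
the job is handed in; nothing more can be done
None
```

I turned the crank backward until the bolt dropped into the thread, then forward one full turn (the bolt sank about 10 mm). I handed the job in at about 16 s with the handle still gripped and the crank still.

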